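# Push the pendant carrier home under the jig's leaf springs

## Robot

A 6-joint arm with a two-finger parallel gripper is mounted at the origin on the work surface. World frame = base frame: x ahead of the robot, y to its left, z up, the work surface at z = 0. Lengths are in m, angles in rad, forces in N, time in s.
With the tool pointing down it reaches from about 0.275 to 0.875 m from the base axis. Payload 12.5 kg.
Tool frame: the origin (TCP) lies on the centre line of the jaws, within the pads' length; the fingertips stand r.finger_overhang ahead of it and the grasp point (between the pads) lies 3 mm ahead of it (r.finger_overhang is the distance from the TCP to the fingertips, in m); z points along the fingers, y is the direction in which the jaws open and shut (so a half turn about z gives the same grasp; the last joint's range is limited). The gripper opens to 85 mm and grips with 20 to 120 N. Pads are 22 mm wide; open, the fingers measure 114 mm over their backs; the gripper's body (76 mm by 85 mm) begins 54 mm behind the grasp point. The pads swing forward as they close: fully open they stand 13 mm farther back than shut.
Start: joints at [1.194, 0.351, 1.652, -0, 1.139, -0.085], TCP at [0.158, 0.527, 0.253] pointing down, gripper open.
Joint ranges: [-2.75, 2.75], [-0.79, 2.1], [0.01, 2.65], [-1.57, 4.71], [0.07, 3.14], [-2.87, 2.87]. Speed limits (rad/s): [2.22, 2.22, 2.79, 3.14, 3.14, 3.14].

## Interface

Orientations are given as a unit quaternion [x, y, z, w].
In Python, from cell import r, optics gives the robot as it stands. The module is installed in compiled form; this text tells all that it offers. Calls block until the motion is done:
- r.move_to(position, orientation): joint-space move of the TCP to a pose.
- r.move_linear(position, rot=None, vel=0.15): straight line of the TCP; rot=None keeps the orientation; vel is the mean speed in m/s.
- r.set_joints(angles): joint-space move.
- r.set_gripper(opening, squeeze=None): opening from 0.0 (shut) to 1.0 (fully open); squeeze is the grip in N (None keeps the last); returns when the fingers have stopped.
- r.sleep(seconds).
- r.inverse_kinematics(position, orientation): joint angles nearest the present ones, or None.
- optics.get_image(name): name is "side" or "top"; returns a dict with "pixels" (400x640x3 uint8, red, green, blue), "depth" (400x640 float32, m along the optical axis (not along the pixel's ray), 0 where there is no reading), "fx", "fy", "cx", "cy" (pixels), "camera_from_world" (4x4, takes a point from world to camera coordinates). Camera axes: x right, y down, z forward; pixel columns grow to the right and rows downward; lengths in m; the calibration is good to about 2 mm. A picture is of the moment at which its call begins.
A pose or a line that the arm cannot do raises r.PlanningError and nothing moves.
- r.hand_in(): hands the job in, once; it reports no verdict.
Readings, each from a call of its own:
- r.current_t(): time.
- r.current_q(): joint angles.
- r.current_qvel(): joint speeds.
- r.current_effort(): joint torques, N m.
- r.current_tool_pos(): TCP position.
- r.current_ee_rot(): TCP orientation.
- r.current_contact_force(): force on the tool from outside, world axes, zero at the start.
- r.current_torque(): the same for the moment, N m.
- r.current_opening(): opening from 0.0 (shut) to 1.0 (fully open).
Only numpy, scipy, OpenCV 4.12 (cv2) and the standard library are available. Lean on these libraries where they do the work, as an engineer would, in place of code of your own. Each camera call takes 0.05 s, during which the arm holds its last target. There are 200 camera calls.

## Task

Load the stamping jig: with the fingertips press the pendant carrier down hard at its low rear thumb step, so that the sprung bed under it sinks well down, and keep pressing while you push it along the channel beneath the two leaf springs, right up against the end stop so that the bed springs up again behind it. Only press and push: do not lift or tip the carrier; leave the spool, jar, hammer and bangle around the jig where they are, and finish with the hand clear.

Things in the scene. Friction and masses are not known exactly. Their poses are not given: they have to be found in the camera images.
- jig: Fixed aluminium channel jig, 218 x 115 mm. Origin: on the table plane, mid-channel, at the front edge of the fixed floor; x runs along the channel from its open entry to the end stop, z up. In mm from here: sprung lift bed at x -109 to -2; fixed floor at x 0 to 94, height 16; inner side walls at y +-47.5, 28 high.
- gate (a point): Jig point mid-channel between the two dark leaf holders (jig x 14, height 33 mm = their undersides). Holders: jig x 7 to 21, at both sides from |y| 31 out, tops 46 high. A steel leaf spring (50 long, 10 wide, |y| 33 to 43) slopes from each down towards the stop and presses with 2 to 3 N on the carrier below. The middle, 62 wide, is open from above.
- stop (a point): Middle of the end stop's face at floor height (jig x 94, height 16 mm). The stop is the dark bar across the channel's far end, 36 mm high. Axes as the jig.
- carrier: Loose grey plastic plate, 200 g, 90 (x) x 92 (y) x 12 mm. Origin: centre of underside; x as the jig's. In front a raised nest with brass blank: x -12 to +43, 46 wide, 8 above the plate; behind it the bare thumb step. Underside height: 27 at the start on the raised bed (too high for the holders), 17 pressed fully down, 16 on the fixed floor. Home, against the stop: at jig x 49, rear edge 4 past the bed.
- thumb_step (a point): Centre of the top of the carrier's rear thumb step (33 mm long in x; 28.5 mm behind the carrier's centre, 12 above its underside). A fingertip standing on it pushes forward against the nest's upright rear face, 8 mm high, 16.5 mm ahead of this point. Axes as the carrier.
- lift_bed (a joint): Sprung lift bed in the entry half: 0 = up (top 27 mm above the table), 0.010 m = fully down, on a hard stop (top 17). Spring: 5 N when up, 14 N when fully down. The carrier's front meets the holders until the bed is at least 0.006 down; 0.007 to 0.009 is a good depth to slide it at.
- spool: green plastic cord spool, 48 across, 42 high, beside the jig (mm); bystander, leave alone. Origin: centre of its underside.
- bead_jar: small clear bead jar with white cap, 44 across, 55 high, beside the jig (mm); bystander, leave alone. Origin: centre of its underside.
- hammer: small hammer, 200 long, lying beside the jig parallel to the channel (mm); bystander, leave alone. Origin: centre of its underside.
- bangle: flat copper bangle, 68 across, 10 high, beside the jig (mm); bystander, leave alone. Origin: centre of its underside.
Things that resemble listed ones, but are neither listed nor needed, are in the scene too. Leave any pink or purple look-alike of the carrier alone.

How it is judged:
On the way, in this order (a step that is already met when the one before it is completed fails the run):
1. the carrier is pressed down on its bed, by the fingers, before it enters under the leaf springs (value of joint lift_bed above 0.0055 m and contact force between the fingers and carrier above 4 N and x of carrier in the frame of jig below -0.03 m), for 0.1 s.
2. still pressed down by the fingers, it is slid under the leaf springs (front 30 mm past the holders) (x of carrier in the frame of jig between 0.006 and 0.044 m and value of joint lift_bed above 0.0055 m and contact force between the fingers and carrier above 4 N and z of carrier in the frame of jig below 0.0215 m), for 0.05 s.
At the end, for the whole second after the job is handed in: The carrier lies flat on the fixed floor (within 2.5 mm and 0.04 rad) under both leaf springs, within 3.5 mm of the end stop, at rest, and the lift bed is back up behind it (within 1.5 mm) (x of carrier in the frame of jig between 0.0455 and 0.053 m and y of carrier in the frame of jig between -0.004 and 0.004 m and z of carrier in the frame of jig below 0.0185 m and angle between the z axis of carrier and the z axis of jig, either way round below 0.04 rad and value of joint lift_bed below 0.0015 m and linear speed of carrier below 0.01 m/s); the robot touches nothing.
It fails at once if the carrier is lifted (its origin more than 10 mm above where it started) (z of carrier in the frame of jig above 0.037 m).
It fails at once if the carrier is tipped (angle between carrier's own z axis and vertical above 0.3 rad).
It fails at once if a bystander is pushed more than 30 mm (distance of any of spool, bead_jar, hammer, bangle from where it was at the start of the episode above 0.03 m).
It also fails if it takes over 38 s, if anything falls off the work surface, if the arm or the gripper's body presses on something with over 40 N, if the wrist force passes 120 N, or if a joint passes its speed limit or range.

## Working session

There is one attempt and no reset: what is moved stays moved. The work goes in short steps, each a Python script; the robot and the scene stay as the last script left them, time stands still between calls to the robot, and variables do not carry over. Pictures are saved under pics/ and viewed, about 8 in all and at most 12, crops included, and the job is handed in when it is done.

```bash
mkdir -p pics
cat > h.py <<'E'
import numpy as np, cv2
from cell import r, optics
def snap(name,tag):
    d=optics.get_image(name); cv2.imwrite(f'pics/{tag}.png',d['pixels'][:,:,::-1]); np.savez(f'pics/{tag}.npz',**d); return d
def load(tag): return dict(np.load(f'pics/{tag}.npz'))
def pts(d):
    v,u=np.mgrid[:400,:640]; z=d['depth']; c=np.stack([(u-d['cx'])/d['fx']*z,(v-d['cy'])/d['fy']*z,z],-1)
    T=np.linalg.inv(d['camera_from_world']); return c@T[:3,:3].T+T[:3,3]
def ray(d,u,v,h):
    T=np.linalg.inv(d['camera_from_world']); k=T[:3,:3]@np.array([(u-d['cx'])/d['fx'],(v-d['cy'])/d['fy'],1]); o=T[:3,3]; return o+k*(h-o[2])/k[2]
E
python3 - <<'E'
from h import *
for n in('top','side'):
    d=snap(n,n+'0'); print(n,d['fx'],np.linalg.inv(d['camera_from_world'])[:3].round(3).tolist())
print(r.finger_overhang,r.current_t(),r.current_ee_rot(),r.current_tool_pos())
E
```

```text
top 388.1383231877828 [[-0.015, -0.998, 0.061, 0.494], [-1.0, 0.016, 0.022, -0.008], [-0.023, -0.061, -0.998, 0.845]]
side 450.4781111843431 [[0.996, -0.066, 0.061, 0.503], [-0.09, -0.638, 0.765, -0.833], [-0.012, -0.767, -0.641, 0.749]]
0.022 0.1 [ 1.45370314e-01  9.89377186e-01 -4.88066902e-04 -1.28875324e-04] [0.15808433 0.5265176  0.25282265]
```

View pics/top0.png

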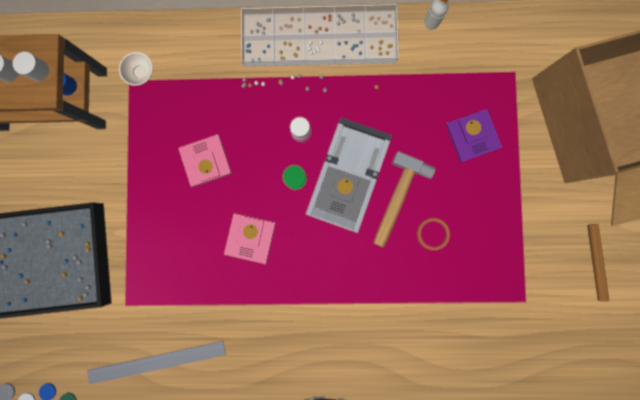

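View pics/side0.png

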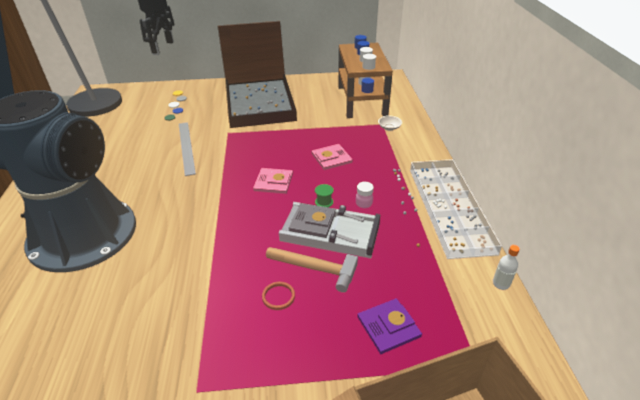

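Top view: the jig centre is near (349,175), with its entry at the bottom, near (333,222), and the stop at the top, near (366,128). The grey carrier is at (342,195). The spool and jar lie to its left, the hammer and bangle to its right. Next I'll take the measurements.

Run:
```python
from h import *
d=load('top0'); P=pts(d); hsv=cv2.cvtColor(d['pixels'],cv2.COLOR_RGB2HSV)
m=np.zeros((400,640),np.uint8); m[110:240,300:400]=1
g=(m>0)&(hsv[...,1]<90)
g=cv2.morphologyEx(g.astype(np.uint8),cv2.MORPH_OPEN,np.ones((3,3)))
n,l,s,c=cv2.connectedComponentsWithStats(g)
for i in range(1,n): print(s[i],c[i])
i=1+np.argmax(s[1:,4]); J=l==i
cs,_=cv2.findContours(J.astype(np.uint8),cv2.RETR_EXTERNAL,cv2.CHAIN_APPROX_NONE)
cnt=max(cs,key=cv2.contourArea)[:,0]
w=np.array([ray(d,u,v,.028)[:2] for u,v in cnt])
rc=cv2.minAreaRect((w*1000).astype(np.float32)); print(rc, cv2.boxPoints(rc))
# depth heights along axis
R=P[J]; print(np.histogram(R[:,2],bins=np.arange(-.01,.07,.005)))
# brass
b=(m>0)&(hsv[...,0]>12)&(hsv[...,0]<28)&(hsv[...,1]>90); b[:,365:]=0
v,u=np.nonzero(b);print('brass',u.mean(),v.mean(),len(u),ray(d,u.mean(),v.mean(),.047),P[b].mean(0))
# dark
k=J&(hsv[...,2]<75); n,l,s,c=cv2.connectedComponentsWithStats(k.astype(np.uint8))
for i in range(1,n):
    if s[i,4]>8: print('dark',s[i],c[i],P[l==i].mean(0))
im=cv2.resize(d['pixels'][105:245,290:450],None,fx=5,fy=4.2*5/4.2,interpolation=cv2.INTER_CUBIC)
cv2.imwrite('pics/crop0.png',im[:600,:,::-1] if False else cv2.resize(im,(685,600))[:,:,::-1])
```

```text
[300 117  10  24 197] [303.89340102 128.54314721]
[ 306  119   85  113 5442] [348.5016538  174.42833517]
[393 152   7  14  76] [396.60526316 159.15789474]
((595.5322265625, -58.81702423095703), (115.54129791259766, 218.69337463378906), 69.40589141845703) [[ 472.85272   -74.433685]
 [ 677.5706   -151.35808 ]
 [ 718.21173   -43.200363]
 [ 513.49384    33.72403 ]]
(array([   0,   10,   22,   75,  661,  947,  184, 1222,  260, 1329,  347,
        361,    0,    0,    0]), array([-0.01 , -0.005,  0.   ,  0.005,  0.01 ,  0.015,  0.02 ,  0.025,
        0.03 ,  0.035,  0.04 ,  0.045,  0.05 ,  0.055,  0.06 ,  0.065]))
brass 344.572972972973 185.9189189189189 185 [ 0.56915676 -0.04919319  0.047     ] [ 0.56920022 -0.04918471  0.04662474]
dark [343 123  42  16  97] [363.67010309 130.64948454] [ 0.68488471 -0.09182538  0.04140116]
```

View pics/crop0.png

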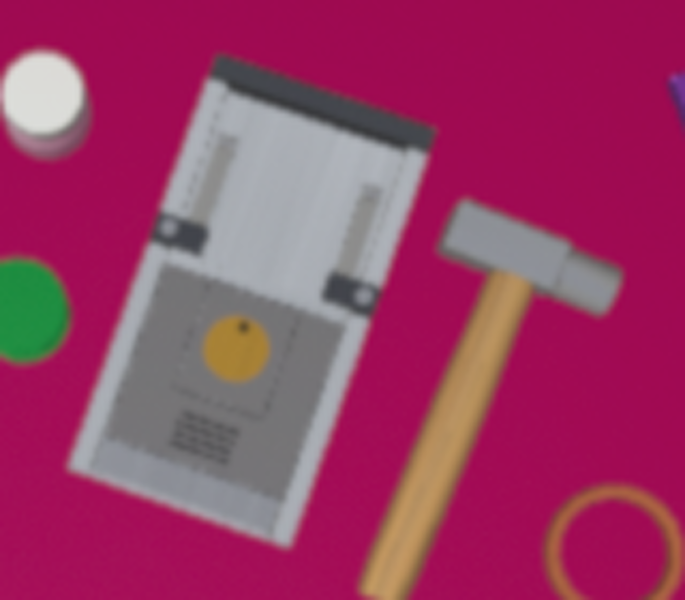

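The outline measures 115.5 x 218.7 mm, which matches the jig. Its origin is about (0.5955,-0.0588) and its yaw about -20.6°. The brass blank sits at jig (-28, 0), so the carrier is near x -43.6 and the thumb step near x -72. I'll move above the step with the jaws shut.

```bash
cat >> h.py <<'E'
O=np.array([.5955,-.0588]); A=np.deg2rad(-20.59); X=np.array([np.cos(A),np.sin(A)]); Y=np.array([-X[1],X[0]])
th=(A+np.pi)/2; Q=[np.cos(th),np.sin(th),0,0]
def W(x,y,ztip): # jig mm of fingertip centre -> TCP world
    p=O+X*x/1e3+Y*y/1e3; return [p[0],p[1],ztip/1e3+r.finger_overhang]
def F():
    f=np.array(r.current_contact_force()); return np.array([f[:2]@X,f[:2]@Y,f[2]])
def tip():
    p=np.array(r.current_tool_pos()); e=p[:2]-O; return np.array([e@X*1e3,e@Y*1e3,(p[2]-r.finger_overhang)*1e3])
def J(d,p): # jig coords of world pts
    e=p[...,:2]-O; return np.stack([e@X,e@Y,p[...,2]],-1)*1e3
E
python3 - <<'E'
from h import *
r.set_gripper(0.0,30); print(r.finger_overhang)
r.move_to(W(-71,0,100),Q); r.move_linear(W(-71,0,52),vel=.1); r.sleep(.3)
print(r.current_t(),tip(),F(),r.current_ee_rot(),Q)
d=snap('side','side1'); snap('top','top1')
u=d['camera_from_world']@np.append(W(-71,0,52)[:2],[.052,1]); x,y=(u[:2]/u[2]*d['fx']+[d['cx'],d['cy']]).astype(int);print(x,y)
cv2.imwrite('pics/c1.png',cv2.resize(d['pixels'][y-60:y+60,x-60:x+100],None,fx=5,fy=5,interpolation=2)[:,:,::-1])
E
```

```text
0.022
4.2333 [-7.08124482e+01  4.37734759e-02  5.24031498e+01] [ 0.468811   -0.85286462  0.67710234] [1.78714674e-01 9.83900879e-01 1.35851793e-05 3.52928273e-04] [np.float64(0.17871635426876495), np.float64(0.9839006376239835), 0, 0]
300 211
```

View pics/c1.png

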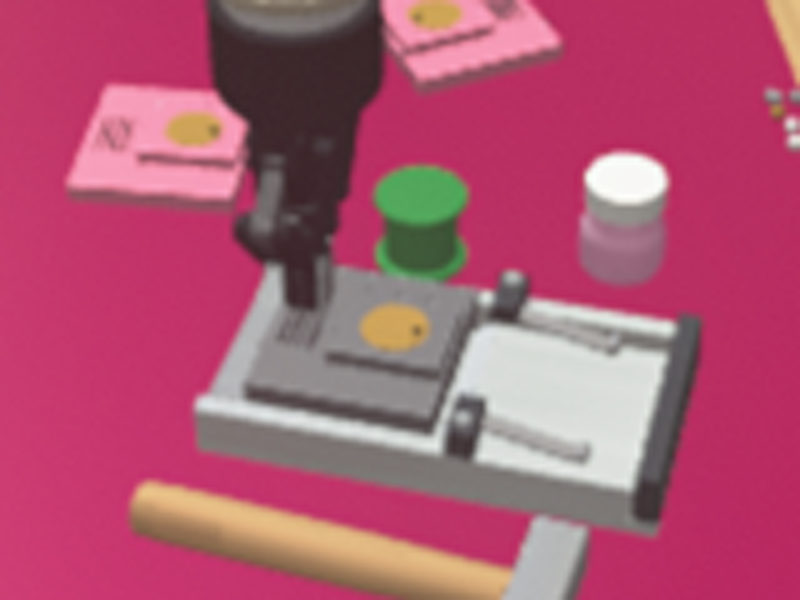

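The shut fingertips at crop (303,305) hang centrally over the thumb step and its hatch mark, behind the nest. I'll press down now with force checks.

Run:
```python
from h import *
b=F(); print('bias',b.round(2))
r.move_linear(W(-71,0,43),vel=.05)
for z in np.arange(41,28,-1.):
    r.move_linear(W(-71,0,z),vel=.03); r.sleep(.1); f=F()-b
    print(z,tip().round(1),f.round(1),round(r.current_t(),1))
    if f[2]>11.5: break
r.sleep(.15); print(F()-b)
snap('side','side2')
```

```text
bias [-0.21 -0.11 -0.11]
41.0 [-71.   0.  41.] [ 0.2  0.2 -0. ] 5.0
40.0 [-71.  -0.  40.] [ 0.5 -0.5 -0.2] 5.4
39.0 [-70.9   0.   39.1] [1.1 0.4 1.9] 5.7
38.0 [-70.9   0.   38.1] [-0.7 -0.1  3. ] 6.1
37.0 [-70.9   0.   37.1] [ 0.7 -0.5  4.3] 6.4
36.0 [-70.9   0.   36.1] [-0.3  0.5  4.9] 6.8
35.0 [-70.9   0.   35.1] [ 0.3 -0.1  7. ] 7.1
34.0 [-70.9   0.   34.1] [0.8 1.  6.6] 7.5
33.0 [-70.9   0.   33.2] [-0.1  0.4  7.9] 7.8
32.0 [-70.9   0.   32.3] [-0.3  0.1  9.1] 8.2
31.0 [-70.9   0.   31.3] [-1.2 -0.5  9.3] 8.5
30.0 [-70.9   0.   30.4] [-0.6  0.5 10.4] 8.9
29.0 [-70.9   0.   29.4] [-0.6 -0.4 11.3] 9.2
[-1.61855945  0.12794093 10.93570155]
```

Contact came at 39 mm, and the force followed the spring up to 11 N. I'll ease back to about 8 mm of depth and start sliding.

Run:
```python
from h import *
b=np.array([-.21,-.11,-.11])
r.move_linear(W(-71,0,30.7),vel=.03)
for x in np.arange(-66,-11,5.):
    r.move_linear(W(x,0,30.7),vel=.04); f=F()-b
    print(x,tip().round(1),f.round(1),round(r.current_t(),1))
    if f[0]<-18 or f[2]<4: break
d=snap('side','side3'); cv2.imwrite('pics/c3.png',cv2.resize(d['pixels'][151:271,250:410],None,fx=5,fy=5,interpolation=2)[:,:,::-1])
```

```text
-66.0 [-66.6  -0.1  30.7] [-3.8 -0.5  9. ] 9.9
-61.0 [-61.7  -0.1  30.7] [-3.9 -1.4 10.5] 10.2
-56.0 [-56.7  -0.1  30.7] [-4.2 -0.3  9.4] 10.5
-51.0 [-51.7  -0.1  30.7] [-3.1 -0.7 10.3] 10.8
-46.0 [-46.7  -0.1  30.7] [-3.2  0.2 10.5] 11.0
-41.0 [-41.7  -0.1  30.7] [-3.9 -1.1 10.3] 11.3
-36.0 [-36.7  -0.1  30.7] [-3.2 -0.1  9.2] 11.6
-31.0 [-31.7  -0.1  30.6] [-2.4  0.9  7.8] 11.9
-26.0 [-27.4  -0.1  30.2] [-5.   0.1  7.2] 12.1
-21.0 [-22.7  -0.2  30.1] [-6.8  0.1  7. ] 12.4
-16.0 [-18.1  -0.2  30. ] [-7.9  1.   8.1] 12.7
```

View pics/c3.png

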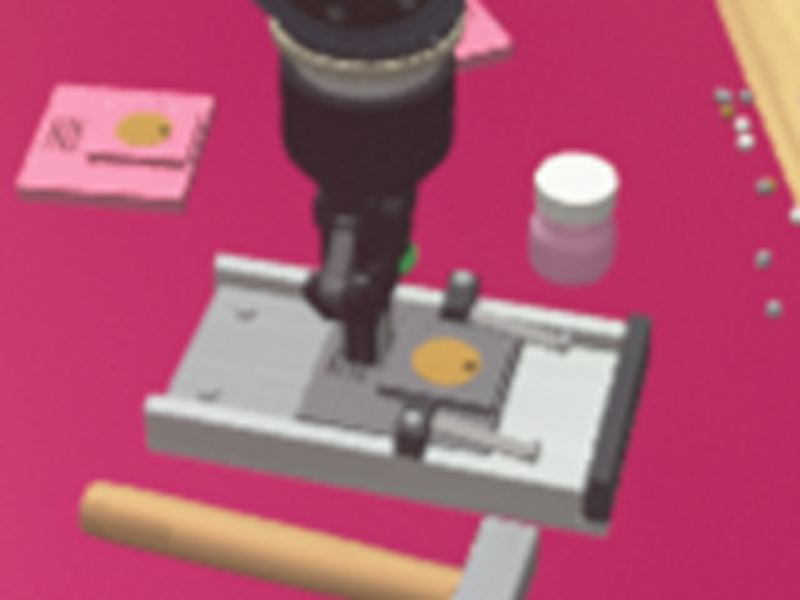

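The carrier's front (crop about (510,370)) has passed flat beneath both holders and the leaves now bear on it. I'll keep sliding and hold the press at 6–13 N.

Run:
```python
from h import *
b=np.array([-.21,-.11,-.11]); z=30.5
for x in np.arange(-12,40,3.):
    r.move_linear(W(x,0,z),vel=.04); f=F()-b
    print(x,tip().round(1),f.round(1),z,round(r.current_t(),1))
    if f[0]<-19: break
    if f[2]<7: z-=.5
    if f[2]>13: z+=.5
    z=max(z,26.5)
r.sleep(.3);print(tip(),F()-b)
d=snap('side','side4'); cv2.imwrite('pics/c4.png',cv2.resize(d['pixels'][151:271,250:410],None,fx=5,fy=5,interpolation=2)[:,:,::-1])
```

```text
-12.0 [-14.5  -0.2  29.8] [-9.9 -0.6 10.2] 30.5 13.0
-9.0 [-11.7  -0.2  29.8] [-11.9  -0.7  10.5] 30.5 13.2
-6.0 [-8.8 -0.2 29.8] [-11.6  -1.2  11.9] 30.5 13.5
-3.0 [-5.8 -0.2 29.9] [-12.    0.3  12.4] 30.5 13.7
0.0 [-2.7 -0.2 29.9] [-11.7  -0.7  12.2] 30.5 14.0
3.0 [ 0.3 -0.1 29.9] [-12.2  -0.3  11.9] 30.5 14.2
6.0 [ 3.4 -0.1 30. ] [-11.7  -0.6  13.1] 30.5 14.5
9.0 [ 6.5 -0.1 30.5] [-11.2  -0.3  11.3] 31.0 14.7
12.0 [ 9.5 -0.1 30.5] [-10.6  -0.2  11.5] 31.0 15.0
15.0 [12.5 -0.1 30.4] [-10.7   0.3  12.6] 31.0 15.2
18.0 [15.4 -0.1 30.5] [-11.    0.1  12.2] 31.0 15.5
21.0 [18.4 -0.1 30.5] [-11.2  -0.1  11.5] 31.0 15.7
24.0 [21.5 -0.1 30.5] [-12.6  -0.2  11.8] 31.0 16.0
27.0 [24.9 -0.2 29.5] [-4.7  0.9 -2.1] 31.0 16.2
30.0 [28.5 -0.2 29.3] [-5.5  0.3 -3.5] 30.5 16.5
33.0 [28.7 -0.1 28.5] [-19.6  -0.    6.4] 30.0 16.7
[28.72726367 -0.12937898 28.47610592] [-19.46943925  -0.08261162   6.16693452]
```

View pics/c4.png

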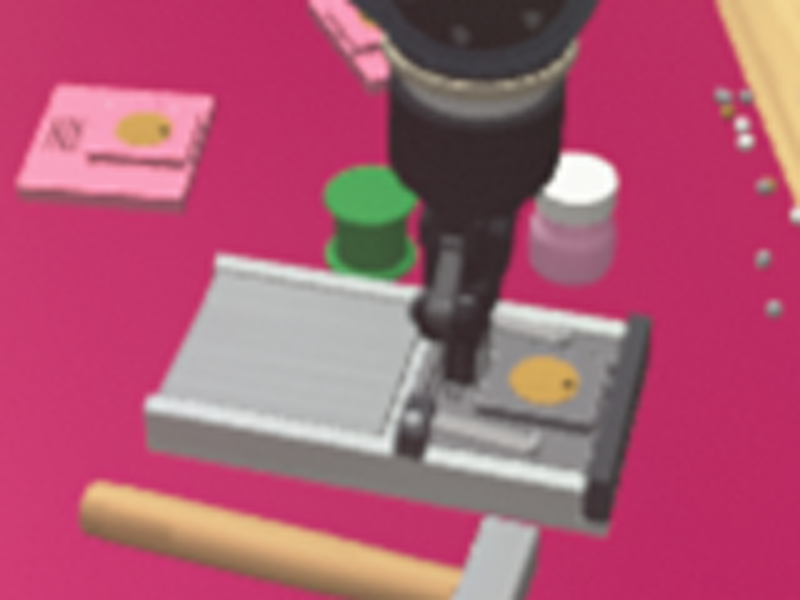

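The carrier is against the stop: the push force jumped to 19 N with no motion at tip x 28.7. The bed is up again behind it. I'll unload, step slightly back and lift clear.

Run:
```python
from h import *
b=np.array([-.21,-.11,-.11])
for x,z in((29,30),(27.8,31),(26.5,33),(26,60),(26,150)):
    r.move_linear(W(x,0,z),vel=.03 if z<40 else .12); print(tip().round(1),(F()-b).round(1))
r.move_linear(W(-150,0,180),vel=.25); r.sleep(.3); print(r.current_t())
d=snap('side','side5'); t=snap('top','top5')
def brass(t):
    h=cv2.cvtColor(t['pixels'],cv2.COLOR_RGB2HSV); P=J(t,pts(t))
    m=(h[...,0]>12)&(h[...,0]<28)&(h[...,1]>90)&(abs(P[...,1])<25)&(abs(P[...,0])<105)
    return P,P[m].mean(0)
P0,b0=brass(load('top0')); P,b1=brass(t)
print('carrier x before/after',b0-[15.5,0,20],b1-[15.5,0,20])
for n,q in(('before',P0),('after',P)):
    for lab,lo,hi in(('bed',-105,-92),('bed2',-90,-10),('nestfront',75,88),('nestrear',42,50)):
        m=(q[...,0]>lo)&(q[...,0]<hi)&(abs(q[...,1])<18)&(q[...,2]<60); print(n,lab,m.sum(),np.median(q[m][:,2]).round(1))
a=cv2.resize(d['pixels'][151:271,250:410],(400,300),interpolation=2); c=cv2.resize(t['pixels'][105:255,285:485],(400,300),interpolation=2)
cv2.imwrite('pics/c5.png',np.hstack([a,c])[:,:,::-1])
```

```text
[28.4  0.  29.7] [-5.8  0.3 -0. ]
[28.3  0.  31.3] [-1.   0.4  0.1]
[26.9  0.  33.4] [-0.4 -0.4 -0.4]
[26.3  0.1 60.5] [ 0.3 -0.1 -0.2]
[ 2.560e+01 -1.000e-01  1.491e+02] [-1.5  0.1  0.3]
20.3167
carrier x before/after [-43.41406876  -0.70167207  26.87007609] [52.07289871 -0.99504652 15.88401474]
before bed 106 26.2
before bed2 678 45.0
before nestfront 99 15.6
before nestrear 59 15.3
after bed 43 26.5
after bed2 644 26.4
after nestfront 105 35.4
after nestrear 65 35.8
```

View pics/c5.png

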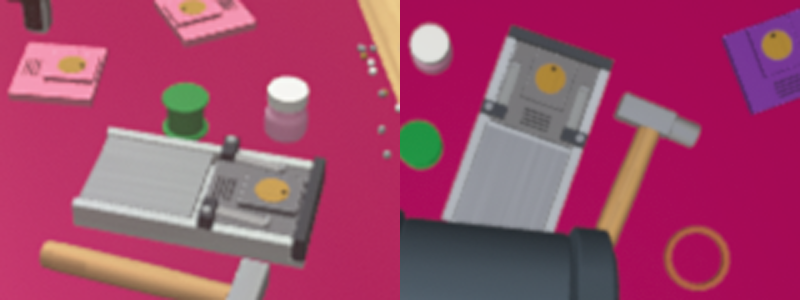

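The carrier lies flat at underside height 15.9 mm, up against the stop, and the bed is back up at 26.5 mm, as before the job. The bystanders haven't moved and the hand is clear, so I'm handing in.

```bash
python3 -c "
from h import *
print(r.current_t(),F()); r.hand_in()"
```

```text
20.4167 [-1.06768995 -0.39847587  0.62121291]
the job is handed in; nothing more can be done
```

I pressed the carrier down about 9 mm at its thumb step with the shut fingertips, at roughly 11 N. I slid it under both leaf springs at about 7–13 N, pushed it up against the end stop, backed off and lifted clear. I handed the job in at 20.4 s; no verdict is reported.

**Last checks that agreed:**
- **Stop:** the push force rose to about 19 N with no further motion, so the carrier is against the end stop.
- **Carrier:** it lies flat, with its underside at about 15.9 mm and the front and rear of the nest within 0.4 mm in height.
- **Bed:** it is back up, with its top at about 26.5 mm against 26.2 mm before the job.
- **Surroundings:** by eye, the spool, jar, hammer and bangle had not moved. The hand is clear and touching nothing.

**Checks that disagreed:**
- **Carrier position:** the camera put the carrier at jig x 52 mm, but 49 mm is the furthest it can go against the stop. I put the difference down to calibration and jig-origin error; the reading is still inside the 45.5–53 mm band.
- **Force dip:** the pressing force briefly read about -2 to -3.5 N as the carrier's rear left the bed. That was at about jig x 48 mm, after the pressed slide under the springs.

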